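Seat the blanks and pack out the short one in the marking jig

TASK

Get the laser-marking jig ready: first push all three aluminium blanks back until they sit square and flush against the fence. Then take the black spacer block and slide it upright down into the one gap, between a blank and the low front rail, that is wide enough for it, centred on that blank and right down on the plate. Finish while still gripping the spacer and pressing it firmly against that blank so that the blank is held tight to the fence, the other two still flush; leave everything else on the table where it is.

Things in the scene. Friction and masses are not known exactly. Their poses are not given: they have to be found in the camera images.
- jig: the fixed aluminium base plate of the marking jig, 190 mm (x) x 230 mm (y) x 12 mm thick, lying on the table. Origin under its centre; axes parallel to the fence's. The three blanks stand on it between rail and fence, about 68 mm apart along y, in any order, at first 8 to 12 mm short of the fence and up to 0.06 rad askew
- fence: fixed dark steel fence on the jig's plate, 14 mm (x) x 204 mm (y) x 22 mm tall. Origin at the foot of its working face, mid-length, on the plate's top (12 mm above the table); x points horizontally away from the blanks, into the fence, y along it, z up. Blanks pushed near their middle, above the rail's top, slide with about 1 N and square up on it
- rail: fixed low dark steel front rail, parallel to the fence, 10 mm (x) x 204 mm (y) x 7 mm tall on the plate's top. Origin at the foot of its inner face (towards the blanks), mid-length; same axes as the fence, whose face is at x = +70 mm
- blank_short: the short aluminium blank, 43 mm (x) x 40 mm (y) x 26 mm tall, about 0.12 kg. Origin in the middle of the lower edge of its back face (towards the fence); x points to the fence, so its front face is at x = -43 mm; z up. Flush with the fence it leaves a gap of 27 mm to the rail, enough for the spacer (at first the gap is too narrow)
- blank_long_a: a full-length aluminium blank, 56 mm (x) x 40 mm (y) x 26 mm tall, about 0.16 kg. Origin in the middle of the lower edge of its back face (the face towards the fence); x points to the fence, so its front face is at x = -56 mm; z up. Flush, it leaves a gap of 14 mm to the rail: too narrow
- blank_long_b: a full-length aluminium blank, 56 mm (x) x 40 mm (y) x 26 mm tall, about 0.16 kg. Origin in the middle of the lower edge of its back face (the face towards the fence); x points to the fence, so its front face is at x = -56 mm; z up (same as the other long one)
- spacer: black plastic spacer block standing upright on the table beside the jig, 64 mm tall, 0.07 kg: lower half 20 mm thick (x) x 40 mm (y) x 32 mm tall, upper half a grip tongue 14 mm thick (x) x 40 mm (y) from 32 to 64 mm height. Same both ways round. Origin at the centre of its underside, z up. It goes into the gap with its thickness (x) across the gap, along the fence's x
- oil: small round closed oil bottle, 38 mm across, 90 mm tall, origin under its centre; a bystander
- nut: brass round nut, 20 mm across, 10 mm tall, lying on the jig's plate behind the fence; a bystander
- phone: black phone lying flat, 150 x 73 x 9 mm; a bystander
- carton: open cardboard parts carton, 130 x 170 x 55 mm; a bystander
- tape: yellow roll of tape lying flat, 64 mm across, 18 mm tall; a bystander
- pliers: pliers with yellow handles, 145 mm long, lying flat; a bystander
- driver: screwdriver lying flat; a bystander

How it is judged (in metres and radians):
On the way, in this order (a step that is already met when the one before it is completed fails the run):
1. all three blanks square and flush against the fence (x of blank_short in the frame of fence between -0.002 and 0.002 m and angle between the x axis of each of blank_short, blank_long_a, blank_long_b and the x axis of fence, either way round below 0.04 rad and z of each of blank_short, blank_long_a, blank_long_b in the frame of fence below 0.003 m and angle between each of blank_short, blank_long_a, blank_long_b's own z axis and vertical below 0.05 rad and x of blank_long_a in the frame of fence between -0.002 and 0.002 m and x of blank_long_b in the frame of fence between -0.002 and 0.002 m), for 0.2 s.
2. spacer upright in the wide gap in front of the short blank, down on the plate (z of spacer in the frame of blank_short between -0.003 and 0.003 m and y of spacer in the frame of blank_short between -0.012 and 0.012 m and x of spacer in the frame of blank_short between -0.063 and -0.05 m and angle between spacer's own z axis and vertical below 0.1 rad and angle between the x axis of spacer and the x axis of fence, either way round below 0.1 rad), for 0.2 s.
At the end, for the whole second after the job is handed in: Blanks flat, within 2 mm of the fence, square within 0.04 rad; spacer upright and square (0.1 rad) in the short blank's gap, 3 mm from the plate at most, centred within 12 mm; fingers still hold it (3 N), it presses the blank with over 3 N, the blank the fence with over 2.5 N (all of step 1 and all of step 2 and contact force between spacer and blank_short above 3 N and contact force between blank_short and fence above 2.5 N and contact force between the fingers and spacer above 3 N); the arm keeps its last pose, push and grip.
It fails at once if a bystander is shifted by more than 20 mm (distance of any of oil, nut, phone, carton, tape, pliers, driver from where it was at the start of the episode above 0.02 m).
It also fails if it takes over 58 s, if anything falls off the work surface, if the arm or the gripper's body presses on something with over 40 N, if the wrist force passes 120 N, or if a joint passes its speed limit or range.

ROBOT

A 6-joint arm with a two-finger parallel gripper is mounted at the origin on the work surface. World frame = base frame: x ahead of the robot, y to its left, z up, the work surface at z = 0. Lengths are in mm, angles in rad, forces in N, time in s.
With the tool pointing down it reaches from about 350 to 875 mm from the base axis. Payload 4.2 kg.
Tool frame: the origin (TCP) lies at the very end of the fingers, on their centre line; the grasp point (between the pads) lies 19 mm behind it; z points along the fingers, y is the line along which they close (so a half turn about z gives the same grasp; the last joint's range is limited). The gripper opens to 85 mm and grips with 20 to 120 N. Pads are 22 mm wide; open, the fingers measure 114 mm over their backs; the gripper's body (76 mm by 85 mm) begins 54 mm behind the grasp point. The pads swing forward as they close: fully open they stand 13 mm farther back than shut.
Start: joints at [1.572, 0.385, 0.008, 0, -1.194, -0.259], TCP at [159.314, 604.333, 231.312] pointing down, gripper open.
Joint ranges: [-3.14, 3.14], [-1.21, 2.06], [-1.07, 1.41], [-3.16, 2.05], [-2.99, -0.16], [-3.1, 3.1]. Speed limits (rad/s): [2.79, 2.79, 3.14, 3.14, 3.14, 3.14].

INTERFACE

Orientations are given as a unit quaternion [x, y, z, w].
In Python, from bench import arm gives the robot as it stands.
- The arm moves only by the tool servo_tool, never from a script. Its argument "rows" is a list that holds one entry, the list of rows, each a list of 7 numbers: the finger opening in mm, from 0 to 85.4, then the shift along the tool's x, y, z in mm, then the turn, a rotation vector about the tool's x, y, z in rad. A call has 1 to 10 rows; each row is the pose to reach, as a shift and turn from the pose commanded when the call began, along the tool's axes at that moment; what a row does not reach only later rows make up. A row lasts 1/8 s, in which the tool goes at most 62.5 mm and 10.7 degrees, less where a joint would pass 70% of its speed; a pose out of reach is approached as far as the arm can. A call with a gripper value outside its range is refused whole. The fingers move at their own pace and stop on an object; the grip force is fixed at half the most. Time passes only in rows, so rows that repeat a pose let the fingers close. It gives the time, the measured TCP pose, the force, the opening and the grip force at its end, in the units of the state.
- arm.read_state(): the state, without advancing time (a new reading comes with each control period).
- arm.get_image(name): name is "side" or "top" or "wrist"; returns the picture (480x640x3 uint8, red, green, blue); there is no depth.
- arm.camera_params(name): a dict with "intrinsics" (3x3 intrinsics, pixels), "R" (3x3) and "t" (3): a world point X has camera coordinates R X + t. Camera axes: x right, y down, z forward; pixel columns grow to the right and rows downward; lengths in mm; the calibration is good to about 2 mm. The wrist camera is an equidistant fisheye: a pixel r from the principal point sees the ray r / f radians off the axis. A picture is of the moment at which its call begins: read the wrist's pose just before it. camera_params takes no time and is no camera call; for the wrist camera it gives the pose at the moment of the call.
- arm.job_done(): hands the job in; it is judged then, once.
The state is a dict: "clock": time; "joints": joint angles; "joint_vel": joint speeds; "joint_efforts": joint torques, N m; "position": TCP position; "ee_rot": TCP orientation; "contact_force": force on the tool from outside, world axes, zero at the start; "wrist_torque": the same for the moment, N m; "gripper_width": finger opening in mm; "grasp_force": force on a finger pad.
Only numpy, scipy, OpenCV 4.12 (cv2) and the standard library are available. Lean on these libraries where they do the work, as an engineer would, in place of code of your own. Each camera call takes 0.05 s, during which the arm holds its last target. There are 200 camera calls.

## Working session

There is one attempt and no reset: what is moved stays moved. The work goes in short steps, Python scripts to look and compute and a tool call to move; the robot and the scene stay as the last step left them, time stands still between calls to the robot, and variables do not carry over. Pictures are saved under pics/ and viewed, at most 13 in all, crops included, and the job is handed in when it is done.

Besides the shell and the picture viewer there is one more tool, called after ">>>" as name(argument=value, ...) on one line, values as JSON. servo_tool: Moves the arm, as the interface text tells. Its arguments: {"type":"object","properties":{"rows":{"type":"array"}},"required":["rows"]}

```bash
mkdir -p pics; ls; python3 - <<'E'
from bench import arm
import cv2,numpy as np
s=arm.read_state();print(s)
for n in("top","side","wrist"):
    p=arm.camera_params(n);print(n,{k:np.round(v,4).tolist() for k,v in p.items()})
    cv2.imwrite(f"pics/{n}0.png",arm.get_image(n)[:,:,::-1])
E
```

```text
pics
{'clock': 0.0, 'joints': array([ 1.57160882e+00,  3.85569409e-01,  6.61756295e-03, -5.15710353e-04,
       -1.19401856e+00, -2.58640036e-01]), 'joint_vel': array([-0.00015736,  0.00043186, -0.00078084, -0.00082938, -0.00094591,
       -0.00028549]), 'joint_efforts': array([ 3.23760260e-04, -3.92289948e+01,  1.88407123e+01,  4.18621391e+00,
       -4.52692577e-03,  1.71548301e-06]), 'position': array([159.16671064, 603.77777392, 230.2081265 ]), 'ee_rot': array([ 9.91689272e-01, -1.28651268e-01, -9.70281831e-05,  1.10891125e-03]), 'contact_force': array([-0.83469102,  0.34941396, -0.18165016]), 'wrist_torque': array([ 0.02617804,  0.03230379, -0.00838387]), 'grasp_force': 0.0, 'gripper_width': 85.42887432349848}
top {'intrinsics': [[616.0784, 0.0, 317.8538], [0.0, 616.0784, 241.7183], [0.0, 0.0, 1.0]], 'R': [[0.0146, -0.9999, 0.0037], [-0.9882, -0.015, -0.1522], [0.1522, -0.0014, -0.9883]], 't': [-45.5146, 551.3962, 1329.6535]}
side {'intrinsics': [[465.9246, 0.0, 316.6221], [0.0, 465.9246, 239.8698], [0.0, 0.0, 1.0]], 'R': [[0.8069, -0.5907, 0.0053], [-0.3261, -0.4529, -0.8298], [0.4926, 0.6678, -0.558]], 't': [-442.6728, 195.294, 662.8509]}
wrist {'intrinsics': [[371.6483, 0.0, 317.6389], [0.0, 371.6483, 233.4818], [0.0, 0.0, 1.0]], 'R': [[-0.2568, -0.9665, 0.0031], [-0.9183, 0.245, 0.311], [-0.3013, 0.077, -0.9504]], 't': [624.9394, -42.7881, 379.167]}
```

View pics/top0.png

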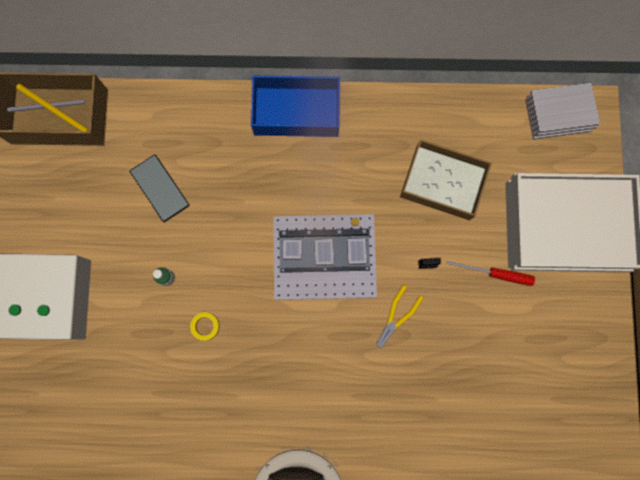

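View pics/side0.png

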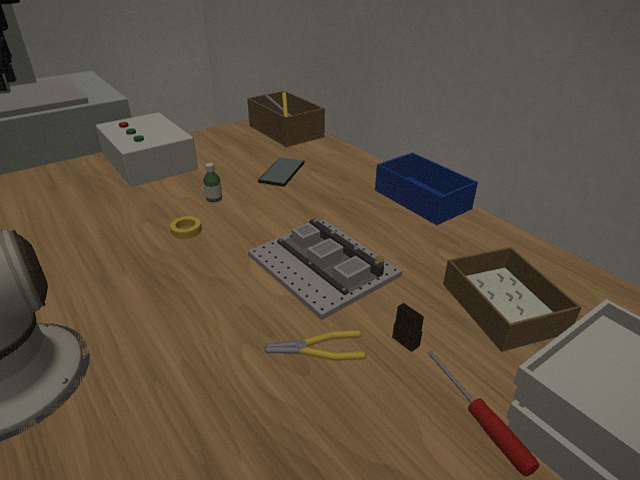

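View pics/wrist0.png

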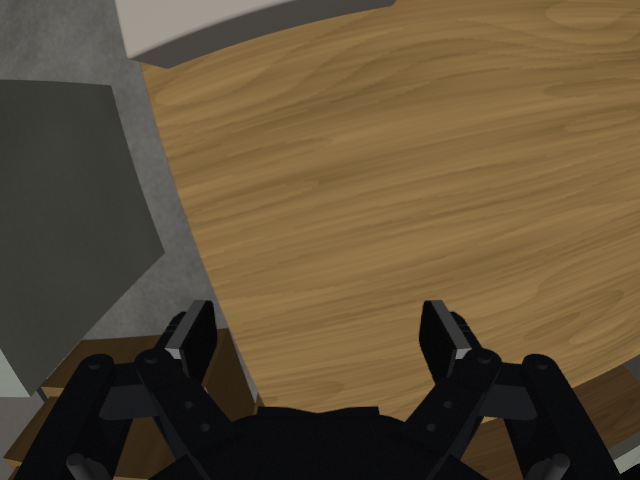

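Top view: jig around (325,257) with the fence on the far (+x) side. The short blank is at left (292,248), the long ones at (324,250) and (357,250), and the spacer stands at (429,263). Side view: spacer at (408,327), jig at (325,262). I'll enlarge both for corner pixels.

```bash
python3 - <<'E'
import cv2,numpy as np
a=cv2.imread("pics/top0.png")[205:305,265:445]; b=cv2.imread("pics/side0.png")[210:355,245:430]
a=cv2.resize(a,None,fx=4.4,fy=4.4,interpolation=cv2.INTER_CUBIC)
b=cv2.resize(b,None,fx=4,fy=4,interpolation=cv2.INTER_CUBIC)
cv2.imwrite("pics/a.png",cv2.convertScaleAbs(a,alpha=1.5));cv2.imwrite("pics/b.png",cv2.convertScaleAbs(b,alpha=1.7));print(a.shape,b.shape)
E
```

```text
(440, 792, 3) (580, 740, 3)
```

View pics/a.png

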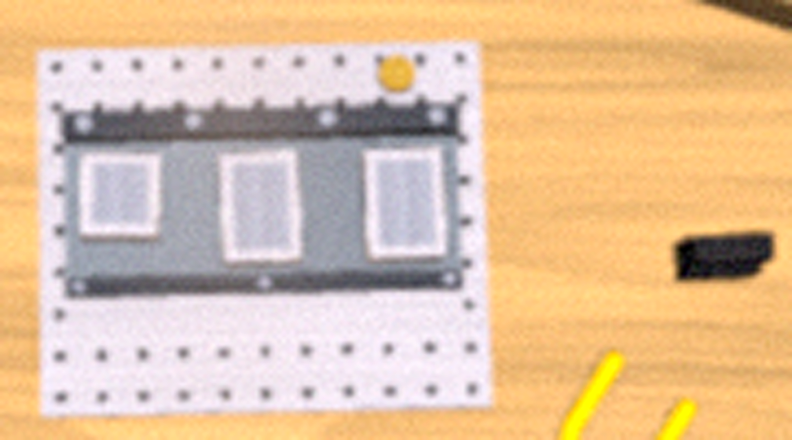

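View pics/b.png

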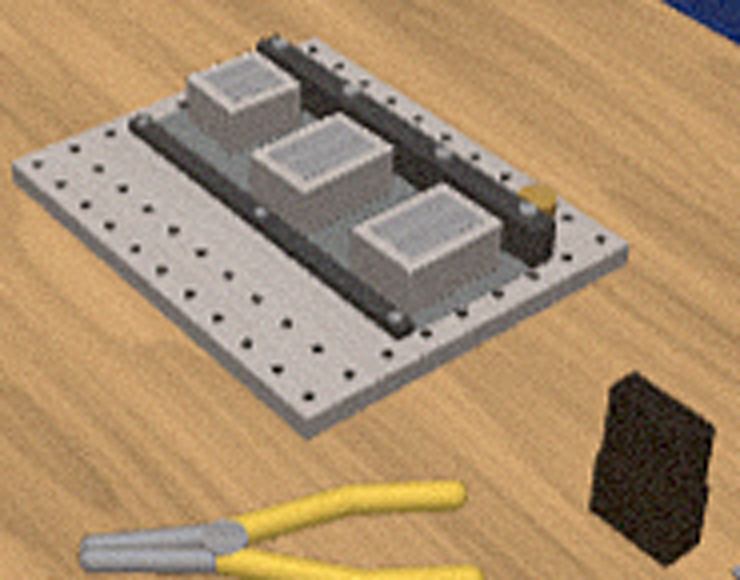

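```bash
cat > h.py <<'E'
import numpy as np,cv2
from bench import arm
from scipy.spatial.transform import Rotation as Rn
def ray(n,uv,P=None):
    P=P or arm.camera_params(n);K=np.array(P["intrinsics"]);R=np.array(P["R"]);t=np.array(P["t"])
    d=np.array([(uv[0]-K[0,2])/K[0,0],(uv[1]-K[1,2])/K[1,1]])
    if n=="wrist":
        r=np.hypot(*d);v=np.array([*(d/r*np.sin(r)),np.cos(r)]) if r>0 else np.array([0,0,1.])
    else: v=np.array([*d,1.])
    return -R.T@t,R.T@v/np.linalg.norm(v)
def atz(n,uv,z,P=None):
    c,d=ray(n,uv,P);return c+d*(z-c[2])/d[2]
def tri(r1,r2):
    (a,d),(b,e)=r1,r2;s=np.linalg.lstsq(np.c_[d,-e],b-a,rcond=None)[0]
    p,q=a+d*s[0],b+e*s[1];return (p+q)/2,np.linalg.norm(p-q)
E
python3 - <<'E'
from h import *
np.set_printoptions(precision=1,suppress=True)
T=lambda u,v:(265+u/4.4-.4,205+v/4.4-.4)
S=lambda u,v:(245+u/4-.4,210+v/4-.4)
for nm,z,pts in [("plate",12,[(38,50),(480,42),(43,416),(492,404)]),("fencetop",34,[(64,112),(458,104)]),("railtop",19,[(67,296),(462,287)]),("short",38,[(82,154),(161,152),(82,239),(161,238)]),("mid",38,[(219,152),(298,150),(226,264),(301,258)]),("right",38,[(364,150),(441,148),(370,260),(447,256)]),("spacertop",64,[(732,249),(690,240),(772,233)]),("spbot",0,[(678,280),(757,276)]),("nut",22,[(397,73)])]:
    q=[atz("top",T(*p),z) for p in pts];print(nm,np.array(q)[:,:2].tolist() if 0 else np.array(q)[:,:2],np.mean(q,0))
for nm,a,b in [("shortFR",(161,238),(233,120)),("rightBR",(441,148),(446,185)),("rightFR",(447,256),(408,268)),("rightFL",(370,260),(353,230)),("spacer",(732,249),(670,402)),("plateBR",(492,404),(308,432))]:
    print(nm,*tri(ray("top",T(*a)),ray("side",S(*b))))
E
```

```text
plate [[ 614.8   65.7]
 [ 622.6 -164.4]
 [ 424.8   58.3]
 [ 434.4 -170.7]] [524.1 -52.8  12. ]
fencetop [[ 578.5   50. ]
 [ 585.7 -151.2]] [582.1 -50.6  34. ]
railtop [[ 485.7   47.1]
 [ 493.4 -154.7]] [489.6 -53.8  19. ]
short [[556.3  40.1]
 [557.9   0. ]
 [512.8  39.1]
 [513.9  -0.8]] [535.2  19.6  38. ]
mid [[558.4 -29.4]
 [560.  -69.5]
 [501.2 -33.8]
 [504.8 -71.7]] [531.1 -51.1  38. ]
right [[ 560.5 -103.1]
 [ 562.2 -142.2]
 [ 504.3 -106.5]
 [ 506.9 -145.4]] [ 533.5 -124.3   38. ]
spacertop [[ 509.4 -284.7]
 [ 513.6 -263.9]
 [ 517.7 -304.6]] [ 513.6 -284.4   64. ]
spbot [[ 500.8 -268.4]
 [ 503.5 -309.4]] [ 502.1 -288.9    0. ]
nut [[ 603.6 -120.6]] [ 603.6 -120.6   22. ]
shortFR [514.6  -0.8  34.2] 0.5293229887451181
rightBR [ 549.1 -133.9   61.2] 22.457488463386312
rightFR [ 506.2 -144.9   40.3] 1.1209255840385002
rightFL [ 504.8 -106.9   37.5] 1.100884726160157
spacer [ 510.8 -285.8   65.5] 4.172142503273673
plateBR [ 434.2 -171.     5.5] 1.2712907514267964
```

Heights check out against the text (blank tops about 38 mm, spacer top about 65 mm). Jig yaw is about 0.036 rad and the fence face sits near x≈569 at y≈-52. I'll stage above the front of the short blank with the tool turned so y lies along the fence's x.

```bash
cat >> h.py <<'E'
def plan(x,y,z,yaw):
    "shift and turn (tool axes) from the measured pose to tool-down pose with tool-x at yaw"
    s=arm.read_state();R=Rn.from_quat(s["ee_rot"])
    G=Rn.from_matrix(np.c_[[np.cos(yaw),np.sin(yaw),0],[np.sin(yaw),-np.cos(yaw),0],[0,0,-1]])
    print("t",round(s["clock"],2),"pos",s["position"].round(1),"shift",R.inv().apply(np.array([x,y,z])-s["position"]).round(1),"turn",(R.inv()*G).as_rotvec().round(3),"F",s["contact_force"].round(1))
E
python3 -c "
from h import *
plan(440,20,130,-1.535)"
```

```text
t 0.15 pos [159.2 603.9 230.5] shift [420.4 492.8 101.3] turn [ 1.000e-03 -1.000e-03  1.277e+00] F [ 0.3 -0.4 -0.2]
```

>>> servo_tool(rows=[[[0,42,49,0,0,0,0.13],[0,84,98,0,0,0,0.26],[0,126,147,0,0,0,0.38],[0,168,196,0,0,0,0.51],[0,210,245,20,0,0,0.64],[0,252,294,40,0,0,0.77],[0,294,343,60,0,0,0.9],[0,336,392,80,0,0,1.02],[0,378,441,90,0,0,1.15],[0,420,492,100,0,0,1.277]]])

```text
clock: 1.4
position: [425.9, 50.9, 136.8]
ee_rot: [0.718, -0.696, 0.0, -0.0]
contact_force: [2.0, 1.0, 0.2]
gripper_width: 0.3
grasp_force: 0.0
```

```bash
python3 - <<'E'
from h import *
plan(440,20,130,-1.535)
print(arm.read_state()["joints"].round(2))
E
```

```text
t 1.4 pos [425.9  50.9 136.8] shift [ 31.4 -13.1   6.8] turn [-0.     0.    -0.003] F [2.  1.  0.2]
[ 0.5   0.15 -0.59  0.   -0.83 -0.47]
```

>>> servo_tool(rows=[[[0,0,0,0,0,0,0],[0,0,0,0,0,0,0]]])

```text
clock: 1.65
position: [425.4, 52.5, 137.0]
ee_rot: [0.719, -0.695, -0.0, 0.0]
contact_force: [0.1, 0.3, -0.5]
gripper_width: -0.3
grasp_force: 0.0
```

```bash
python3 - <<'E'
from h import *
import pickle
plan(440,20,130,-1.535)
P=arm.camera_params("wrist");im=arm.get_image("wrist")
pickle.dump(P,open("w1.pkl","wb"));cv2.imwrite("pics/w1.png",im[:,:,::-1])
E
```

```text
t 1.65 pos [425.4  52.5 137. ] shift [ 33.  -13.5   7. ] turn [ 0. -0. -0.] F [ 0.1  0.3 -0.5]
```

View pics/w1.png

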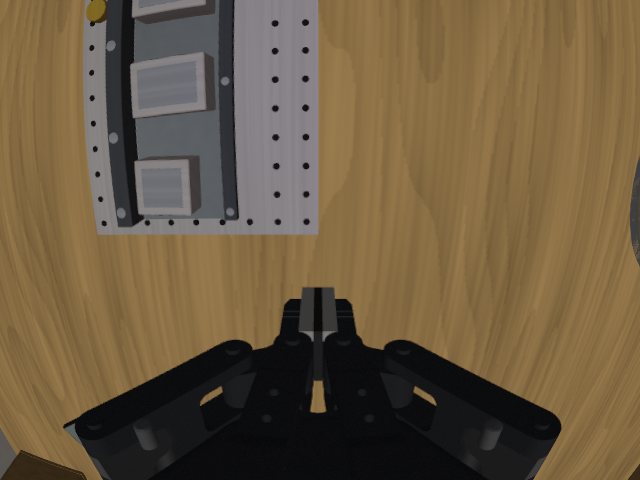

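```bash
python3 - <<'E'
from h import *
import pickle
np.set_printoptions(precision=1,suppress=True)
P=pickle.load(open("w1.pkl","rb"))
for nm,z,uv in [("plate +y front",12,(318,235)),("plate +y back",12,(99,234)),("short FL",38,(192,213)),("short BL",38,(138,213)),("short BR",38,(135,161)),("short FR",38,(189,159)),("mid FL",38,(207,107)),("mid BL",38,(134,117)),("mid FR",38,(204,54)),("mid BR",38,(132,65)),("rail +y in top",19,(226,214)),("rail mid in",19,(221,50)),("fence top in +y",34,(133,222)),("fence top in",34,(121,50))]:
    print(nm,atz("wrist",uv,z,P)[:2])
plan(465,19,70,-1.535)
E
```

```text
plate +y front [423.8  62.2]
plate +y back [610.7  67.7]
short FL [512.2  40.5]
short BL [555.1  41.3]
short BR [554.3   3.4]
short FR [512.6   2.8]
mid FL [499.5 -31.8]
mid BL [553.9 -27.7]
mid FR [502.4 -67.6]
mid BR [555.8 -64.6]
rail +y in top [492.2  45.9]
rail mid in [495.9 -73.1]
fence top in +y [562.4  49.4]
fence top in [567.6 -77.5]
t 1.7 pos [425.3  53.3 137.2] shift [ 35.8 -38.4  67.2] turn [-0.  0.  0.] F [-0.1 -0.5 -0.5]
```

>>> servo_tool(rows=[[[0,15,-20,40,0,0,0],[0,34,-43,85,0,0,0],[0,34,-43,109,0,0,0],[0,34,-43,109,0,0,0],[0,34,-63,109,0,0,0],[0,34,-68,109,0,0,0],[0,34,-71,109,0,0,0],[0,34,-74,109,0,0,0]]])

```text
clock: 2.7
position: [500.3, 21.8, 28.6]
ee_rot: [0.72, -0.694, 0.0, -0.0]
contact_force: [-0.4, 0.7, 0.3]
gripper_width: 0.2
grasp_force: 0.0
```

```bash
python3 -c "
from h import *
plan(514,20,27,-1.535)"
```

```text
t 2.7 pos [500.3  21.8  28.6] shift [  2.3 -13.6   1.6] turn [-0.     0.     0.001] F [-0.4  0.7  0.3]
```

>>> servo_tool(rows=[[[0,1,-3,1,0,0,0],[0,2,-5,1,0,0,0],[0,2,-7,1,0,0,0],[0,2,-9,1,0,0,0],[0,2,-11,1,0,0,0],[0,2,-12.5,1,0,0,0]]])

```text
clock: 3.45
position: [510.5, 18.9, 27.4]
ee_rot: [0.719, -0.694, -0.001, 0.003]
contact_force: [-7.9, 0.7, 10.8]
gripper_width: 0.1
grasp_force: 5.8
```

>>> servo_tool(rows=[[[0,0,-1,0,0,0,0],[0,0,-1.5,0,0,0,0],[0,0,-2,0,0,0,0]]])

```text
clock: 3.82
position: [510.6, 18.8, 27.4]
ee_rot: [0.719, -0.695, -0.003, 0.004]
contact_force: [-11.9, 2.7, 13.0]
gripper_width: -0.1
grasp_force: 7.8
```

```bash
python3 - <<'E'
from h import *
import pickle
P=arm.camera_params("wrist");im=arm.get_image("wrist")[:,:,::-1]
pickle.dump(P,open("w2.pkl","wb"))
cv2.imwrite("pics/w2full.png",im)
s=arm.get_image("side")[:,:,::-1];cv2.imwrite("pics/s2full.png",s)
a=cv2.resize(im[100:420,120:440],None,fx=1.6,fy=1.6,interpolation=cv2.INTER_CUBIC)
b=cv2.resize(s[170:320,240:405][:,:],(288*1,262),interpolation=cv2.INTER_CUBIC)
c=np.zeros((512,800,3),np.uint8);c[:,:512]=a;c[:262,512:]=b
cv2.imwrite("pics/w2.png",cv2.convertScaleAbs(c,alpha=1.5))
E
```

```text
(no output)
```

View pics/w2.png

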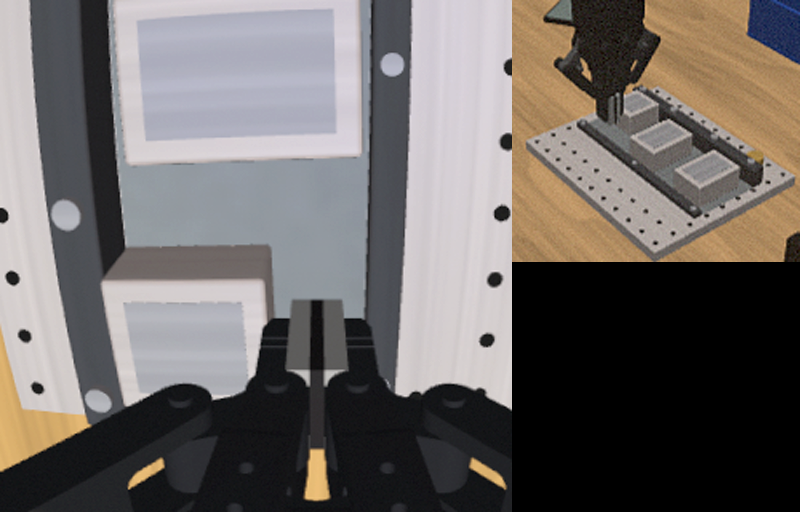

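```bash
python3 - <<'E'
from h import *
import pickle
np.set_printoptions(precision=1,suppress=True)
P=pickle.load(open("w2.pkl","rb"))
f=lambda u,v:(120+u/1.6-.2,100+v/1.6-.2)
for nm,z,uv in [("short BR",38,(103,285)),("short FR",38,(270,281)),("short FR low",12,(270,247)),("short BR low",12,(126,246)),("fence in top",34,(98,285)),("fence foot",12,(124,220)),("mid BL",38,(127,165)),("mid FL",38,(362,155)),("rail in",19,(366,240)),("padtip R",27,(345,300)),("padtip L",27,(290,300)),("blk L 27",27,(264,320)),("blk L 38",38,(264,320))]:
    print(nm,atz("wrist",f(*uv),z,P)[:2])
plan(514,20,27,-1.535)
E
```

```text
short BR [564.4   3.8]
short FR [521.8   0.7]
short FR low [523.4   2. ]
short BR low [565.8   3.2]
fence in top [567.3   5.8]
fence foot [565.8  -4.8]
mid BL [555.6 -27.3]
mid FL [501.4 -30.9]
rail in [497.1  -3.5]
padtip R [502.5  10.7]
padtip L [517.1  11.1]
blk L 27 [524.1  17.4]
blk L 38 [523.3  11.5]
t 3.92 pos [510.6  18.9  27.4] shift [-1.  -3.5  0.4] turn [ 0. -0. -0.] F [-11.3   2.9  13.5]
```

>>> servo_tool(rows=[[[0,0,20,0,0,0,0],[0,0,38,0,0,0,0],[0,35,38,0,0,0,0],[0,70,38,0,0,0,0],[0,70,38,0,0,0,0]]])

```text
clock: 4.55
position: [479.2, -53.0, 27.0]
ee_rot: [0.719, -0.695, -0.0, 0.0]
contact_force: [0.3, -0.8, -0.1]
gripper_width: 0.0
grasp_force: 0.0
```

>>> servo_tool(rows=[[[0,-1,-6,0,0,0,0],[0,-1,-10,0,0,0,0],[0,-1,-13,0,0,0,0],[0,-1,-16,0,0,0,0],[0,-1,-18,0,0,0,0],[0,-1,-20,0,0,0,0],[0,-1,-22,0,0,0,0],[0,-1,-24,0,0,0,0]]])

```text
clock: 5.55
position: [500.0, -49.7, 26.8]
ee_rot: [0.719, -0.695, -0.003, 0.003]
contact_force: [-11.6, 4.0, 11.1]
gripper_width: 0.3
grasp_force: 7.3
```

>>> servo_tool(rows=[[[0,0,12,0,0,0,0],[0,0,24,0,0,0,0],[0,37,24,0,0,0,0],[0,74,24,0,0,0,0],[0,74,24,0,0,0,0]]])

```text
clock: 6.18
position: [482.1, -125.9, 27.0]
ee_rot: [0.719, -0.695, 0.0, -0.0]
contact_force: [-1.0, 0.5, 0.4]
gripper_width: 0.2
grasp_force: 0.0
```

>>> servo_tool(rows=[[[0,0,-6,0,0,0,0],[0,0,-10,0,0,0,0],[0,0,-13,0,0,0,0],[0,0,-16,0,0,0,0],[0,0,-18,0,0,0,0],[0,0,-20,0,0,0,0],[0,0,-22,0,0,0,0],[0,0,-23.5,0,0,0,0]]])

```text
clock: 7.18
position: [502.7, -123.6, 26.8]
ee_rot: [0.719, -0.695, -0.003, 0.002]
contact_force: [-10.3, 1.5, 9.7]
gripper_width: -0.2
grasp_force: 6.1
```

>>> servo_tool(rows=[[[0,0,14,0,0,0,0],[0,0,14,-45,0,0,0],[0,30,12,-80,0,0,0],[0,70,10,-93,0,0,0],[0,106,9,-93,0,0,0],[0,106,9,-93,0,0,0],[0,106,9,-93,0,0,0]]])

```text
clock: 8.05
position: [500.4, -229.5, 119.7]
ee_rot: [0.72, -0.694, 0.0, -0.0]
contact_force: [0.2, -1.3, -0.1]
gripper_width: 0.3
grasp_force: 0.0
```

```bash
python3 - <<'E'
from h import *
import pickle
plan(511,-286,100,-1.5)
P=arm.camera_params("wrist");im=arm.get_image("wrist")[:,:,::-1]
pickle.dump(P,open("w3.pkl","wb"))
cv2.imwrite("pics/w3.png",cv2.convertScaleAbs(cv2.resize(im,(800,600),interpolation=cv2.INTER_CUBIC),alpha=1.6))
cv2.imwrite("pics/top3.png",arm.get_image("top")[:,:,::-1])
E
```

```text
t 8.05 pos [ 500.4 -229.5  119.7] shift [56.8 -8.6 19.7] turn [-0.     0.    -0.035] F [ 0.2 -1.3 -0.1]
```

View pics/w3.png

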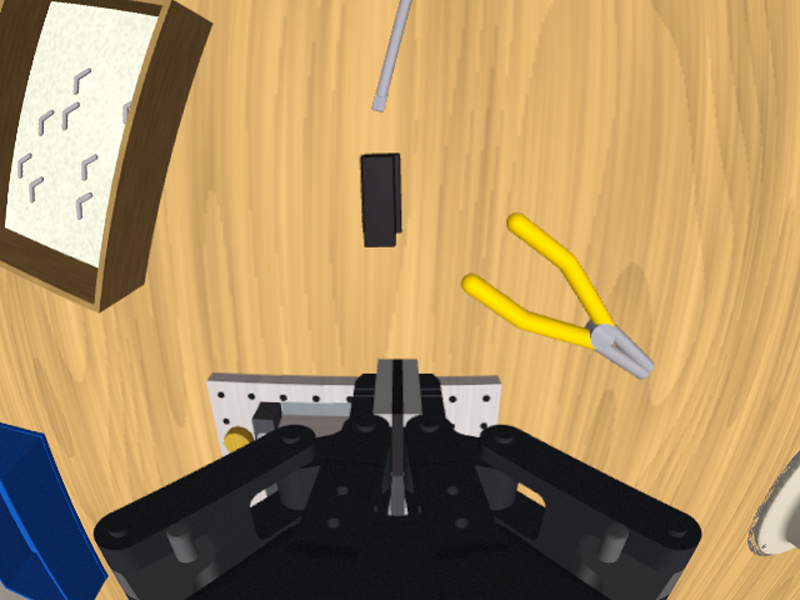

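The spacer's top face has corners (361,154), (391,154), (365,246) and (395,246). The pliers' handle ends are at (470,283) and (515,222), and the driver tip is at (379,108).

```bash
python3 - <<'E'
from h import *
import pickle
np.set_printoptions(precision=1,suppress=True)
P=pickle.load(open("w3.pkl","rb"));f=lambda u,v:(u/1.25-.1,v/1.25-.1)
c=[atz("wrist",f(*p),64,P)[:2] for p in [(361,154),(391,154),(365,246),(395,246)]];print(*c,"mid",np.mean(c,0))
e=(c[2]+c[3]-c[0]-c[1])/2;print("len",np.hypot(*e),"yaw",np.arctan2(-e[0],e[1]))
print(*tri(ray("wrist",f(378,200),P),ray("top",(265+732/4.4-.4,205+247/4.4-.4))))
for p,z in [((470,283),10),((515,222),10),((379,108),5)]: print(atz("wrist",f(*p),z,P)[:2])
# blanks from top camera, before/after difference left as crop
a=cv2.imread("pics/top3.png")[205:305,265:445]
cv2.imwrite("pics/a3.png",cv2.convertScaleAbs(cv2.resize(a,None,fx=4.4,fy=4.4,interpolation=cv2.INTER_CUBIC),alpha=1.5))
E
```

```text
[ 517.3 -303.7] [ 504.7 -304. ] [ 514.8 -264. ] [ 501.7 -264.4] mid [ 509.6 -284. ]
len 39.770124080948754 yaw 0.06930614131396189
[ 509.9 -284.4   66. ] 0.6663475489419076
[ 458.1 -232.7]
[ 435.2 -269.1]
[ 512.7 -328.2]
```

View pics/a3.png

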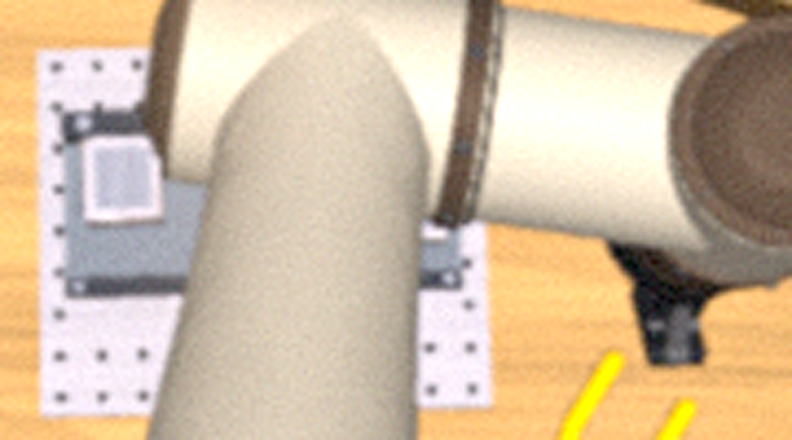

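```bash
python3 -c "
from h import *
plan(509.8,-284.2,90,-1.502)"
```

```text
t 8.15 pos [ 500.6 -229.   119.9] shift [55.6 -7.2 29.9] turn [ 0.     0.    -0.032] F [-0.3  0.1  0.5]
```

>>> servo_tool(rows=[[[45,28,-4,0,0,0,-0.016],[45,55.5,-7,15,0,0,-0.032],[45,55.5,-7,30,0,0,-0.032],[45,55.5,-7,30,0,0,-0.032],[45,55.5,-7,30,0,0,-0.032]]])

```text
clock: 8.78
position: [509.9, -284.1, 90.4]
ee_rot: [0.731, -0.682, 0.0, 0.0]
contact_force: [-0.6, -0.2, -0.3]
gripper_width: 44.8
grasp_force: 0.0
```

```bash
python3 -c "
from h import *
plan(509.8,-284.2,36,-1.502);print(arm.read_state()['gripper_width'])"
```

```text
t 8.78 pos [ 509.9 -284.1   90.4] shift [ 0.1  0.1 54.4] turn [-0.    -0.     0.001] F [-0.6 -0.2 -0.3]
44.794088228560966
```

>>> servo_tool(rows=[[[45,0,0,25,0,0,0],[45,0,0,45,0,0,0],[45,0,0,54,0,0,0],[45,0,0,54,0,0,0],[5,0,0,54,0,0,0],[5,0,0,54,0,0,0],[5,0,0,54,0,0,0],[5,0,0,54,0,0,0],[5,0,0,54,0,0,0]]])

```text
clock: 9.9
position: [510.4, -285.2, 37.2]
ee_rot: [0.731, -0.683, 0.001, -0.0]
contact_force: [-0.3, 1.2, 5.2]
gripper_width: 12.9
grasp_force: 59.8
```

>>> servo_tool(rows=[[[5,0,0,-10,0,0,0],[5,0,0,-40,0,0,0],[5,0,0,-72,0,0,0],[5,0,0,-72,0,0,0]]])

```text
clock: 10.4
position: [511.1, -285.4, 110.9]
ee_rot: [0.731, -0.683, 0.003, -0.001]
contact_force: [-0.4, -0.1, -0.9]
gripper_width: 12.9
grasp_force: 59.0
```

```bash
python3 -c "
from h import *
plan(509,20.5,109,-1.535);print(arm.read_state()['gripper_width'])"
```

```text
t 10.4 pos [ 511.1 -285.4  110.9] shift [-305.4  -18.8    1.3] turn [-0.005 -0.002  0.032] F [-0.4 -0.1 -0.9]
12.860599004198559
```

>>> servo_tool(rows=[[[5,-45,-3,0,0,0,0.01],[5,-95,-6,0,0,0,0.02],[5,-145,-9,0,0,0,0.032],[5,-195,-12,0,0,0,0.032],[5,-245,-15,0,0,0,0.032],[5,-285,-17.5,0,0,0,0.032],[5,-305,-19,0,0,0,0.032],[5,-305,-19,0,0,0,0.032],[5,-305,-19,0,0,0,0.032]]])

```text
clock: 11.52
position: [507.1, 20.1, 107.4]
ee_rot: [0.72, -0.694, -0.0, 0.001]
contact_force: [-0.7, -0.7, -0.5]
gripper_width: 13.3
grasp_force: 58.9
```

```bash
python3 - <<'E'
from h import *
import pickle
plan(509,20.5,109,-1.535)
P=arm.camera_params("wrist");im=arm.get_image("wrist")[:,:,::-1]
pickle.dump(P,open("w4.pkl","wb"));cv2.imwrite("pics/w4full.png",im)
cv2.imwrite("pics/w4.png",cv2.convertScaleAbs(cv2.resize(im[40:400,100:540],None,fx=1.6,fy=1.6,interpolation=cv2.INTER_CUBIC),alpha=1.6))
E
```

```text
t 11.53 pos [507.1  20.1 107.4] shift [-0.3 -1.9 -1.6] turn [ 0.002 -0.    -0.   ] F [-0.7 -0.7 -0.5]
```

View pics/w4.png

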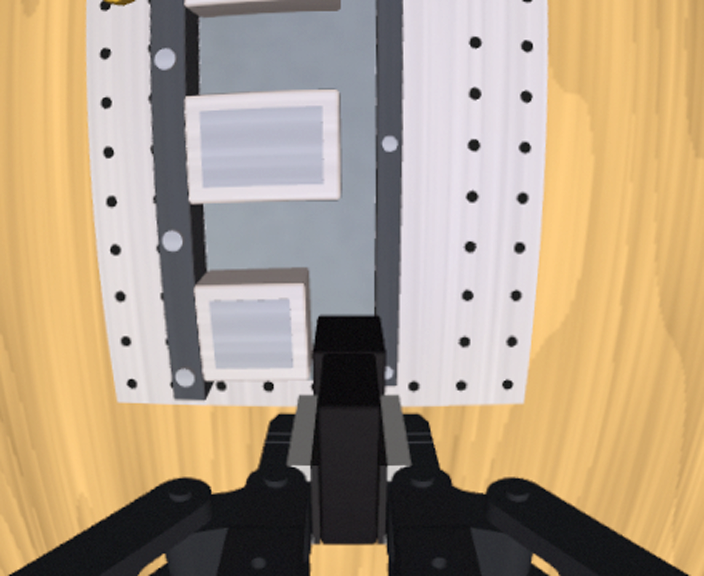

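Both visible blanks sit square on the fence. The short blank's top corners are (197,285), (306,284), (203,380), (310,379), and the spacer's near bottom edge runs (317,317)–(383,317).

```bash
python3 - <<'E'
from h import *
import pickle
np.set_printoptions(precision=1,suppress=True)
P=pickle.load(open("w4.pkl","rb"));f=lambda u,v:(100+u/1.6-.2,40+v/1.6-.2)
for nm,z,uv in [("short BR",38,(197,285)),("short FR",38,(306,284)),("short BL",38,(203,380)),("short FL",38,(310,379)),("mid BL",38,(189,202)),("mid FL",38,(340,199)),("mid FR",38,(338,90)),("mid BR",38,(187,97)),("rail in",19,(377,250)),("spacer near bottom L",70,(317,317)),("R",70,(383,317))]:
    print(nm,atz("wrist",f(*uv),z,P)[:2])
E
```

```text
short BR [563.7   2.5]
short FR [522.5   1. ]
short BL [563.3  41.7]
short FL [520.6  39.3]
mid BL [565.9 -28.8]
mid FL [510.9 -30.8]
mid FR [512.9 -69.6]
mid BR [566.6 -67.1]
rail in [495.8  -8.6]
spacer near bottom L [516.9   2.8]
R [495.9   2.1]
```

>>> servo_tool(rows=[[[5,0.5,-2.2,0,0,0,0],[5,0.5,-2.2,10,0,0,0],[5,0.5,-2.2,22,0,0,0],[5,0.5,-2.2,28,0,0,0],[5,0.5,-2.2,34,0,0,0],[5,0.5,-2.2,39,0,0,0],[5,0.5,-2.2,43,0,0,0],[5,0.5,-2.2,46,0,0,0]]])

```text
clock: 12.58
position: [510.1, 20.3, 61.9]
ee_rot: [0.72, -0.694, 0.0, -0.0]
contact_force: [0.2, 0.9, -1.5]
gripper_width: 12.9
grasp_force: 58.9
```

>>> servo_tool(rows=[[[5,0,0,4,0,0,0],[5,0,0,7,0,0,0],[5,0,0,10,0,0,0],[5,0,0,12,0,0,0],[5,0,0,13,0,0,0]]])

```text
clock: 13.2
position: [510.1, 20.2, 49.1]
ee_rot: [0.72, -0.694, 0.0, 0.0]
contact_force: [-2.8, 0.4, 5.4]
gripper_width: 12.9
grasp_force: 59.8
```

>>> servo_tool(rows=[[[5,0,-1.5,0,0,0,0],[5,0,-3,0,0,0,0],[5,0,-4.5,0,0,0,0],[5,0,-5.5,0,0,0,0],[5,0,-5.5,0,0,0,0],[5,0,-5.5,0,0,0,0]]])

```text
clock: 13.95
position: [513.5, 20.2, 49.1]
ee_rot: [0.72, -0.694, -0.001, 0.002]
contact_force: [-6.9, 2.6, 6.1]
gripper_width: 13.0
grasp_force: 60.0
```

>>> servo_tool(rows=[[[5,0,-2,0,0,0,0],[5,0,-4,0,0,0,0],[5,0,-5,0,0,0,0],[5,0,-5,0,0,0,0],[5,0,-5,0,0,0,0]]])

```text
clock: 14.58
position: [513.7, 20.0, 49.2]
ee_rot: [0.719, -0.695, -0.004, 0.006]
contact_force: [-18.7, 7.5, 18.4]
gripper_width: 13.4
grasp_force: 61.6
```

```bash
python3 - <<'E'
from h import *
plan(512,20.5,49,-1.535)
w=arm.get_image("wrist")[:,:,::-1];s=arm.get_image("side")[:,:,::-1]
a=cv2.resize(w[60:400,110:430],(480,510),interpolation=cv2.INTER_CUBIC);b=cv2.resize(s[190:320,250:405],(310,260),interpolation=cv2.INTER_CUBIC)
c=np.zeros((510,790,3),np.uint8);c[:,:480]=a;c[:260,480:]=b
cv2.imwrite("pics/w5.png",cv2.convertScaleAbs(c,alpha=1.6))
E
```

```text
t 14.57 pos [513.7  20.   49.2] shift [-0.5  1.7  0.2] turn [ 0.014 -0.002 -0.001] F [-18.7   7.5  18.4]
```

View pics/w5.png

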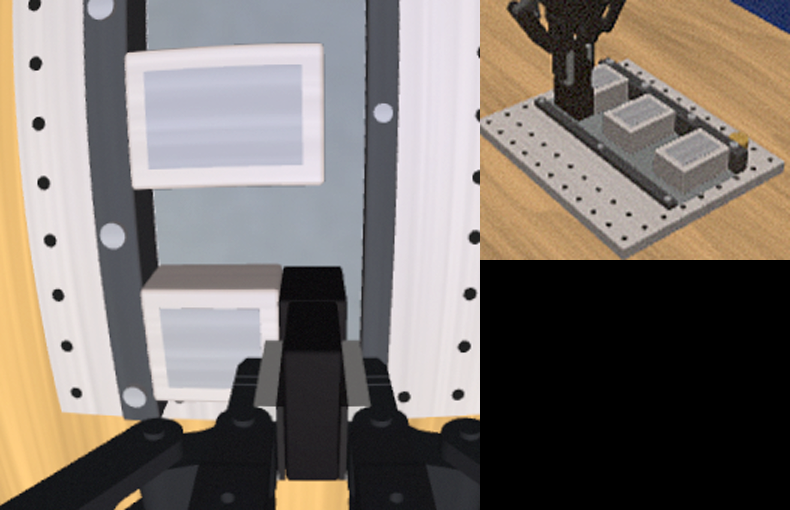

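```bash
python3 -c "
from bench import arm
print(arm.job_done())"
```

```text
the job is handed in; nothing more can be done
None
```

The job is handed in, with no verdict returned: all three blanks are pushed to the fence, and the spacer is down in the short blank's gap, gripped at about 60 N and pressed toward the fence with about 19 N at the wrist. The rightmost long blank's flushness rests on where its push stopped, not on a close-up picture.

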